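# Heft the three tins and hold up the full one

## Task

Three identical closed tins stand in the tray's three wells, and one of them is much fuller than the others. Heft them one at a time in the order of the tacks on the tray (one, two, three): lift each well clear of the tray and, unless the third turns out to be the full one, stand it back upright in its own well. Finish while holding the heaviest tin: keep it gripped, upright and still, about 10 cm or more above the tray, with the two lighter tins standing in their own wells; do not tip a tin over, and leave the salt cellar and the cup beside it where they are.

Things in the scene. Friction and masses are not known exactly. Their poses are not given: they have to be found in the camera images.
- tin_1: closed round aluminium tin, 60 mm in diameter and 110 mm tall, flat lid pressed firmly on (it does not come off), plain metal. Looks exactly like the other two; what is inside cannot be seen and may shift by 2 mm. Origin: centre of the underside; z along the tin's axis, up. At the start it stands in slot 1. Two of the tins are nearly empty (each 0.14 to 0.23 kg in all, not equal), one is full (0.40 to 0.52 kg in all); any of the three may be the full one.
- tin_2: closed round aluminium tin, 60 mm in diameter and 110 mm tall, flat lid pressed firmly on (it does not come off), plain metal. Looks exactly like the other two; what is inside cannot be seen and may shift by 2 mm. Origin: centre of the underside; z along the tin's axis, up. At the start it stands in slot 2. Two of the tins are nearly empty (each 0.14 to 0.23 kg in all, not equal), one is full (0.40 to 0.52 kg in all); any of the three may be the full one.
- tin_3: closed round aluminium tin, 60 mm in diameter and 110 mm tall, flat lid pressed firmly on (it does not come off), plain metal. Looks exactly like the other two; what is inside cannot be seen and may shift by 2 mm. Origin: centre of the underside; z along the tin's axis, up. At the start it stands in slot 3. Two of the tins are nearly empty (each 0.14 to 0.23 kg in all, not equal), one is full (0.40 to 0.52 kg in all); any of the three may be the full one.
- slot_1 (a point): centre of the floor of the tray's round well number 1 (marked by one round-head tack in the ledge in front of it), 68 mm in diameter and 12 mm deep; the home of tin_1. z up, axes parallel to the tray's.
- slot_2 (a point): centre of the floor of the tray's round well number 2 (marked by a row of two tacks in the ledge in front of it), 68 mm in diameter and 12 mm deep; the home of tin_2. z up, axes parallel to the tray's.
- slot_3 (a point): centre of the floor of the tray's round well number 3 (marked by a row of three tacks in the ledge in front of it), 68 mm in diameter and 12 mm deep; the home of tin_3. z up, axes parallel to the tray's.
- tray: wooden tray fixed to the counter, 110 mm (x) by 370 mm (y) and 18 mm high, with three wells in a row along its y axis, 120 mm apart, centres 12 mm to +x of the tray's middle: well 1 at y = +120 mm (the robot's left), well 2 at y = 0, well 3 at y = -120 mm. Well floors 6 mm above the counter. Steel tacks about 14 mm wide on the ledge on its -x side (towards the robot), rising 5 mm above it. Origin: centre of the underside, at counter height.
- salt_cellar: white plastic salt cellar with hinged flip lid, 64 mm wide and 65 mm tall, standing to the left of the tray; a bystander. Origin: centre of the underside.
- cup: aluminium cup, 76 mm across the rim and 85 mm tall, standing to the right of the tray; a bystander. Origin: centre of the underside.
There are look-alikes about, which are no part of the job. Leave any orange look-alike of the tin_2 alone. What is shaped like the tin_3 but orange is not meant.

How it is judged:
On the way, in this order (a step that is already met when the one before it is completed fails the run):
1. tin 1 is lifted clear of the tray (underside more than 20 mm above its well floor), tins 2 and 3 in their wells (z of tin_1 in the frame of slot_1 above 0.02 m and contact force between tin_1 and the fingers above 0.5 N and horizontal distance between tin_2 and slot_2 below 0.008 m and z of tin_2 in the frame of slot_2 below 0.004 m and angle between each of tin_2, tin_3's own z axis and vertical below 0.06 rad and horizontal distance between tin_3 and slot_3 below 0.008 m and z of tin_3 in the frame of slot_3 below 0.004 m), for 0.2 s.
2. tin 2 is lifted clear likewise, tins 1 and 3 in their own wells (z of tin_2 in the frame of slot_2 above 0.02 m and contact force between tin_2 and the fingers above 0.5 N and horizontal distance between tin_1 and slot_1 below 0.008 m and z of tin_1 in the frame of slot_1 below 0.004 m and angle between each of tin_1, tin_3's own z axis and vertical below 0.06 rad and horizontal distance between tin_3 and slot_3 below 0.008 m and z of tin_3 in the frame of slot_3 below 0.004 m), for 0.2 s.
3. tin 3 is lifted clear likewise, tins 1 and 2 in their own wells (z of tin_3 in the frame of slot_3 above 0.02 m and contact force between tin_3 and the fingers above 0.5 N and horizontal distance between tin_1 and slot_1 below 0.008 m and z of tin_1 in the frame of slot_1 below 0.004 m and angle between each of tin_1, tin_2's own z axis and vertical below 0.06 rad and horizontal distance between tin_2 and slot_2 below 0.008 m and z of tin_2 in the frame of slot_2 below 0.004 m), for 0.2 s.
At the end, for the whole second after the job is handed in: One tin is gripped, underside over 80 mm above the well floors, tilt < 0.3 rad, speed < 0.05 m/s, touching no tray or tin; the other two stand released in their own wells (8 mm of centre, 4 mm of floor, 0.06 rad), each pressing on the tray with under 3.1 N (so not the full one) ((((z of tin_1 in the frame of slot_1 above 0.08 m and contact force between tin_1 and the fingers above 0.5 N) and angle between tin_1's own z axis and vertical below 0.3 rad and linear speed of tin_1 below 0.05 m/s and contact force between tin_1 and tray below 0.05 N and contact force between tin_1 and tin_2 below 0.05 N and contact force between tin_1 and tin_3 below 0.05 N and ((horizontal distance between tin_2 and slot_2 below 0.008 m and z of tin_2 in the frame of slot_2 below 0.004 m and angle between tin_2's own z axis and vertical below 0.06 rad) and contact force between tin_2 and tray between 0.5 and 3.1 N and contact force between tin_2 and the arm below 0.1 N and contact force between tin_2 and the fingers below 0.1 N) and ((horizontal distance between tin_3 and slot_3 below 0.008 m and z of tin_3 in the frame of slot_3 below 0.004 m and angle between tin_3's own z axis and vertical below 0.06 rad) and contact force between tin_3 and tray between 0.5 and 3.1 N and contact force between tin_3 and the arm below 0.1 N and contact force between tin_3 and the fingers below 0.1 N)) or ((z of tin_2 in the frame of slot_2 above 0.08 m and contact force between tin_2 and the fingers above 0.5 N) and angle between tin_2's own z axis and vertical below 0.3 rad and linear speed of tin_2 below 0.05 m/s and contact force between tin_2 and tray below 0.05 N and contact force between tin_2 and tin_1 below 0.05 N and contact force between tin_2 and tin_3 below 0.05 N and ((horizontal distance between tin_1 and slot_1 below 0.008 m and z of tin_1 in the frame of slot_1 below 0.004 m and angle between tin_1's own z axis and vertical below 0.06 rad) and contact force between tin_1 and tray between 0.5 and 3.1 N and contact force between tin_1 and the arm below 0.1 N and contact force between tin_1 and the fingers below 0.1 N) and ((horizontal distance between tin_3 and slot_3 below 0.008 m and z of tin_3 in the frame of slot_3 below 0.004 m and angle between tin_3's own z axis and vertical below 0.06 rad) and contact force between tin_3 and tray between 0.5 and 3.1 N and contact force between tin_3 and the arm below 0.1 N and contact force between tin_3 and the fingers below 0.1 N)) or ((z of tin_3 in the frame of slot_3 above 0.08 m and contact force between tin_3 and the fingers above 0.5 N) and angle between tin_3's own z axis and vertical below 0.3 rad and linear speed of tin_3 below 0.05 m/s and contact force between tin_3 and tray below 0.05 N and contact force between tin_3 and tin_1 below 0.05 N and contact force between tin_3 and tin_2 below 0.05 N and ((horizontal distance between tin_1 and slot_1 below 0.008 m and z of tin_1 in the frame of slot_1 below 0.004 m and angle between tin_1's own z axis and vertical below 0.06 rad) and contact force between tin_1 and tray between 0.5 and 3.1 N and contact force between tin_1 and the arm below 0.1 N and contact force between tin_1 and the fingers below 0.1 N) and ((horizontal distance between tin_2 and slot_2 below 0.008 m and z of tin_2 in the frame of slot_2 below 0.004 m and angle between tin_2's own z axis and vertical below 0.06 rad) and contact force between tin_2 and tray between 0.5 and 3.1 N and contact force between tin_2 and the arm below 0.1 N and contact force between tin_2 and the fingers below 0.1 N)))); the arm keeps its last pose, push and grip.
It fails at once if a tin is tipped over (more than 0.6 rad) (angle between any of tin_1, tin_2, tin_3's own z axis and vertical above 0.6 rad).
It fails at once if the salt cellar or the cup is moved more than 30 mm (distance of any of salt_cellar, cup from where it was at the start of the episode above 0.03 m).
It also fails if it takes over 64 s, if anything falls off the work surface, if the arm or the gripper's body presses on something with over 40 N, if the wrist force passes 120 N, or if a joint passes its speed limit or range.

## Robot

A 7-joint arm with a two-finger parallel gripper is mounted at the origin on the work surface. World frame = base frame: x ahead of the robot, y to its left, z up, the work surface at z = 0. Lengths are in m, angles in rad, forces in N, time in s.
With the tool pointing down it reaches from about 0.425 to 0.875 m from the base axis. Payload 4.7 kg.
Tool frame: the origin (TCP) lies at the very end of the fingers, on their centre line; the grasp point (between the pads) lies 19 mm behind it; z points along the fingers, y is the line along which they close (so a half turn about z gives the same grasp; the last joint's range is limited). The gripper opens to 87 mm and grips with 3 to 60 N. Pads are 19 mm wide; open, the fingers measure 117 mm over their backs; the gripper's body (75 mm by 190 mm) begins 51 mm behind the grasp point.
Start: joints at [1.271, 0.321, -0.07, 1.45, 0.023, 1.371, -0.057], TCP at [0.201, -0.618, 0.223] pointing down, gripper open.
Joint ranges: [-2.86, 2.86], [-0.3, 2.09], [-1.38, 1.24], [0.06, 2.45], [-1.56, 4.7], [0.09, 2.05], [-2.69, 2.69]. Speed limits (rad/s): [2.57, 2.57, 3.14, 3.14, 3.14, 3.14, 3.14].

## Interface

Orientations are given as a unit quaternion [w, x, y, z].
In Python, from cell import manip, optics, finder gives the robot as it stands. The module is installed in compiled form; this text tells all that it offers.
- The arm moves only by the shell command python3 -m crank 'ROWS' [OPENING] [FORCE]. ROWS is JSON, a list that holds one entry, the list of rows, each a list of 6 numbers: the shift along the tool's x, y, z in mm, then the turn, a rotation vector about the tool's x, y, z in degrees. In form: [[[x, y, z, wx, wy, wz], ...]]. A call has 1 to 5 rows; each row is the pose to reach, as a shift and turn from the pose commanded when the call began, along the tool's axes at that moment; what a row does not reach only later rows make up. A row lasts 1/8 s, in which the tool goes at most 62.5 mm and 10.7 degrees, less where a joint would pass 70% of its speed; a pose out of reach is approached as far as the arm can. A call with a gripper value outside its range is refused whole. OPENING is the opening, from -1 (shut) to 1 (fully open), so that 0 is half open, set as the call begins (- or left out, the last holds). The fingers move at their own pace and stop on an object; FORCE is the grip in N (left out, the last holds). Time passes only in rows, so rows that repeat a pose let the fingers close. It gives the time, the measured TCP pose, the force, the opening and the grip force at its end, in the units of the state.
- manip.get_obs(): the state, without advancing time (a new reading comes with each control period).
- optics.capture(name): name is "side" or "top" or "wrist"; returns the picture (384x512x3 uint8, red, green, blue); there is no depth.
- optics.camera_model(name): a dict with "fx", "fy", "cx", "cy" (pixels), "distortion" ([k1, k2, p1, p2, k3] as OpenCV has them; the pictures are not rectified), "camera_from_world" (4x4, takes a point from world to camera coordinates). Camera axes: x right, y down, z forward; pixel columns grow to the right and rows downward; lengths in m; the calibration is good to about 2 mm. A picture is of the moment at which its call begins: read the wrist's pose just before it. camera_model takes no time and is no camera call; for the wrist camera it gives the pose at the moment of the call.
- manip.finish_job(): hands the job in; it is judged then, once.
Trained networks look in the newest picture that a camera, given by its name, has taken for a name from the list of things; names that differ only in an ending like _2 or _b are one class to them, and where a whole thing is asked for, a point or a joint stands for the part that bears it (a point fixed in the world has none). Each returns a list of dicts, best first, with "confidence" (0 to 1); they miss things now and then, are a little off and sometimes report something else, mostly with a low value. They report only what shows in the picture. A call takes as long as a camera call. They do not tell look-alikes from the thing itself.
- finder.look_for(name, camera): "rect" ([centre column, centre row, width, height] in pixels, round what is visible of it).
- finder.trace(name, camera): "mask" (384x512 bool, what is visible of it) and "rect" ([centre column, centre row, width, height] in pixels, round what is visible of it).
- finder.mark_of(name, camera): "uv" ([column, row] in pixels: a listed point, or the origin of a listed thing).
The state is a dict: "time": time; "joints": joint angles; "joint_vel": joint speeds; "joint_efforts": joint torques, N m; "ee_pos": TCP position; "tcp_rot": TCP orientation; "force": force on the tool from outside, world axes, zero at the start; "torque": the same for the moment, N m; "width": opening from 0.0 (shut) to 1.0 (fully open); "grip_force": force on a finger pad.
Only numpy, scipy, OpenCV 4.12 (cv2) and the standard library are available. Lean on these libraries where they do the work, as an engineer would, in place of code of your own. Each camera call takes 0.05 s, during which the arm holds its last target. There are 200 camera calls.

## Working session

There is one attempt and no reset: what is moved stays moved. The work goes in short steps, Python scripts to look and compute and a shell command to move; the robot and the scene stay as the last step left them, time stands still between calls to the robot, and variables do not carry over. Pictures are saved under pics/ and viewed, at most 10 in all, crops included, and the job is handed in when it is done.

```bash
mkdir -p pics
python3 - <<'E'
from cell import manip, optics, finder
import cv2,numpy as np
o=manip.get_obs(); print({k:np.round(v,3).tolist() for k,v in o.items()})
a=[optics.capture(n) for n in("side","top")]
im=np.vstack(a) 
cv2.imwrite("pics/a.png",cv2.resize(np.hstack(a),(800,300))[:,:,::-1]); cv2.imwrite("pics/top.png",cv2.resize(a[1],(800,600))[:,:,::-1])
for n in("tin_1","tray","cup","salt_cellar"):
  print(n,[(np.round(d["rect"]).tolist(),round(d["confidence"],2)) for d in finder.look_for(n,"top")])
for n in("tin_1","slot_1","slot_2","slot_3","tray"):
  print(n,[(np.round(d["uv"],1).tolist(),round(d["confidence"],2)) for d in finder.mark_of(n,"top")])
for c in("side","top","wrist"):
  m=optics.camera_model(c); print(c,m["fx"],np.round(m["camera_from_world"],3).tolist())
E
```

```text
{'time': 0.0, 'joints': [1.271, 0.322, -0.07, 1.452, 0.023, 1.371, -0.057], 'joint_vel': [0.001, -0.001, -0.001, -0.0, -0.001, -0.001, 0.001], 'joint_efforts': [0.0, -49.129, -0.404, -31.254, -0.064, 0.044, 0.0], 'ee_pos': [0.2, -0.618, 0.221], 'tcp_rot': [-0.001, 0.988, 0.156, -0.0], 'force': [-0.693, 0.077, 0.557], 'torque': [-0.024, -0.013, -0.026], 'grip_force': 0.0, 'width': 1.002}
tin_1 [([360.0, 152.0, 24.0, 26.0], 0.97), ([318.0, 153.0, 19.0, 20.0], 0.91), ([283.0, 162.0, 23.0, 22.0], 0.87), ([298.0, 209.0, 22.0, 16.0], 0.84), ([247.0, 168.0, 18.0, 24.0], 0.79)]
tray [([282.0, 170.0, 108.0, 48.0], 0.9), ([401.0, 222.0, 25.0, 22.0], 0.2)]
cup [([401.0, 223.0, 27.0, 26.0], 0.59)]
salt_cellar [([131.0, 216.0, 21.0, 23.0], 0.63)]
tin_1 [([297.5, 212.3], 0.88), ([356.9, 157.5], 0.86), ([315.6, 156.9], 0.73), ([279.1, 163.0], 0.71), ([249.5, 171.6], 0.66)]
slot_1 [([282.5, 166.7], 0.86), ([314.6, 161.7], 0.74), ([246.8, 167.2], 0.65)]
slot_2 [([282.5, 166.7], 0.86), ([314.6, 161.7], 0.74), ([246.8, 167.2], 0.65)]
slot_3 [([282.5, 166.7], 0.86), ([314.6, 161.7], 0.74), ([246.8, 167.2], 0.65)]
tray [([134.8, 212.2], 0.7), ([280.7, 167.1], 0.6)]
side 371.17373337658495 [[-0.971, -0.238, 0.002, 0.491], [-0.118, 0.475, -0.872, 0.098], [0.206, -0.847, -0.489, 1.05], [0.0, 0.0, 0.0, 1.0]]
top 442.18334674193693 [[0.008, -1.0, 0.007, 0.011], [-0.994, -0.009, -0.112, 0.519], [0.112, -0.006, -0.994, 1.46], [0.0, 0.0, 0.0, 1.0]]
wrist 345.0243428812288 [[0.308, -0.951, -0.001, -0.651], [-0.91, -0.295, 0.291, -0.035], [-0.277, -0.089, -0.957, 0.394], [0.0, 0.0, 0.0, 1.0]]
```

View pics/top.png

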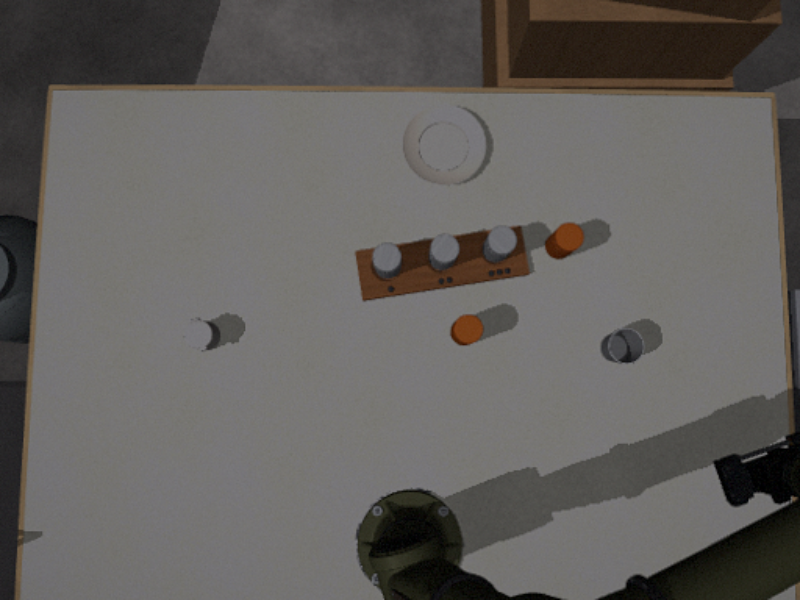

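View pics/a.png

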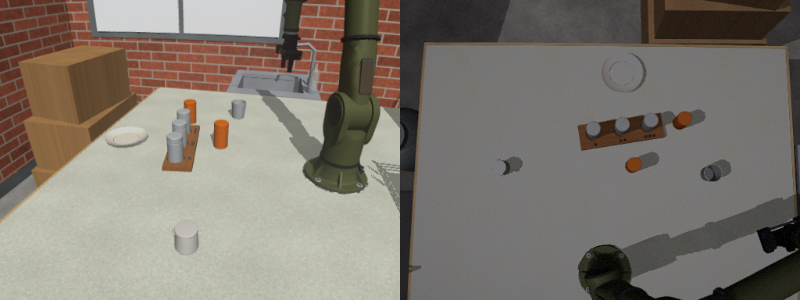

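The top view (in 512-px coordinates) shows five tin-shaped things. Grey lids stand in the tray at (247,167), (284,160) and (320,155), in front of 1, 2 and 3 tacks, so these are tins 1, 2 and 3. The orange look-alikes are at (298,209) and (361,152) and stay untouched. The salt cellar is at (128,213) and the cup at (399,221).

```bash
cat > h.py <<'E'
from cell import manip, optics, finder
import cv2,numpy as np
from scipy.optimize import least_squares
from scipy.spatial.transform import Rotation as R
def proj(P,m):
    T=np.array(m["camera_from_world"]); K=np.array([[m["fx"],0,m["cx"]],[0,m["fy"],m["cy"]],[0,0,1.]])
    return cv2.projectPoints(np.float64(P).reshape(-1,1,3),cv2.Rodrigues(T[:3,:3])[0],T[:3,3],K,np.array(m["distortion"]))[0][:,0]
t=np.linspace(0,2*np.pi,40)
def hull(x,y,z0,m,r=.03,h=.11):
    c=np.c_[x+r*np.cos(t),y+r*np.sin(t)]
    return cv2.convexHull(proj(np.vstack([np.c_[c,0*t+z0],np.c_[c,0*t+z0+h]]),m).astype(np.float32))
def cen(M): return np.array([M["m10"],M["m01"]])/M["m00"]
def fit(mask,m,z0=.006,g=(.65,0)):
    c=cen(cv2.moments(mask.astype(np.uint8),True))
    s=least_squares(lambda p:cen(cv2.moments(hull(p[0],p[1],z0,m)))-c,g,x_scale=.01).x
    r=np.zeros(mask.shape,np.uint8); cv2.fillPoly(r,[np.int32(np.round(hull(*s,z0,m)))],1)
    return s,(r&mask).sum()/(r|mask).sum()
def tins(cam,z0=.006,show=True):
    m=optics.camera_model(cam); im=optics.capture(cam); out=[]
    for d in finder.trace("tin_1",cam):
        k=d["mask"]
        if k.sum()<50: continue
        p,iou=fit(k,m,z0); sat=np.ptp(im[k].mean(0))
        out.append((p,iou,sat)); 
        if show: print(np.round(d["rect"][:2]),"xy",np.round(p,4),"iou",round(iou,2),"sat",round(sat),"conf",round(d["confidence"],2))
    return im,m,out
def goto(xyz,yaw):
    "shift(mm)/turn(deg) in tool axes; yaw = world heading of tool x, tool down"
    o=manip.get_obs(); A=R.from_quat(np.roll(o["tcp_rot"],-1)); 
    B=R.from_euler('z',yaw)*R.from_euler('x',np.pi)
    print("time",round(o["time"],2),"shift",np.round(A.inv().apply(np.array(xyz)-o["ee_pos"])*1e3,1),"turn",np.round(np.degrees((A.inv()*B).as_rotvec()),2))
E
python3 - <<'E'
from h import *
im,m,o=tins("top")
cv2.imwrite("pics/crop.png",cv2.resize(im[130:230,210:430],None,fx=3.6,fy=3.6,interpolation=cv2.INTER_CUBIC)[:,:,::-1])
for s in("side",): tins(s)
E
```

```text
[360. 154.] xy [ 0.6428 -0.324 ] iou 0.84 sat 79 conf 0.89
[285. 162.] xy [ 0.6174 -0.0667] iou 0.8 sat 4 conf 0.84
[320. 155.] xy [ 0.6345 -0.1859] iou 0.83 sat 4 conf 0.83
[247. 169.] xy [0.5949 0.0517] iou 0.82 sat 4 conf 0.69
[300. 210.] xy [ 0.4491 -0.1146] iou 0.9 sat 85 conf 0.61
[225. 186.] xy [0.5982 0.0471] iou 0.85 sat 2 conf 0.93
[282. 171.] xy [ 0.4474 -0.1056] iou 0.91 sat 122 conf 0.82
[242. 142.] xy [ 0.6414 -0.3419] iou 0.55 sat 134 conf 0.77
[228. 171.] xy [ 0.6236 -0.1083] iou 0.5 sat 1 conf 0.63
[237. 154.] xy [ 0.6384 -0.2251] iou 0.49 sat 5 conf 0.59
```

View pics/crop.png

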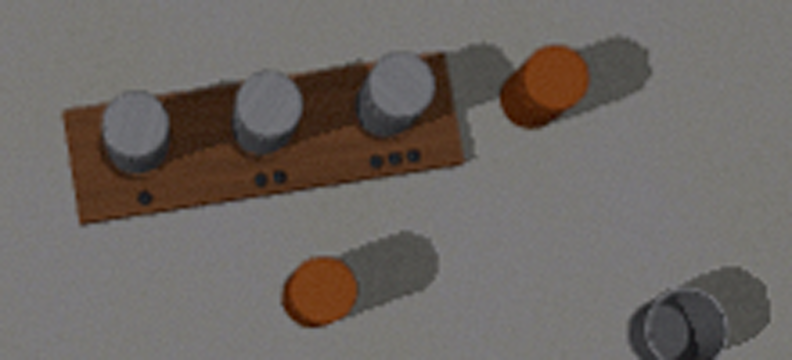

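Crop check: the three grey tins are in the tray behind 1, 2 and 3 tacks. The orange tins stand outside it, as described.

Run:
```python
from h import *
goto([.595,.052,.26],np.radians(99))
```

```text
time 0.75 shift [ 582.  -515.8  -37.5] turn [ 0.000e+00  1.000e-02 -8.102e+01]
```

```bash
python3 -m crank '[[[40,-36,-4,0,0,-5],[84,-74,-6,0,0,-11],[128,-112,-8,0,0,-17],[172,-151,-10,0,0,-24],[216,-190,-12,0,0,-30]]]' 1 20
python3 - <<'E'
from h import *
goto([.595,.052,.26],np.radians(99))
E
```

```text
time: 1.38
ee_pos: [0.3483, -0.3692, 0.2349]
tcp_rot: [0.001, 0.913, 0.408, 0.0]
force: [0.9, 0.5, 0.6]
width: 1.003
grip_force: 0.0
time 1.38 shift [478.4 -96.9 -25.3] turn [ 4.000e-02  4.000e-02 -5.082e+01]
```

```bash
python3 -m crank '[[[55,-12,-3,0,0,-6],[110,-24,-6,0,0,-12],[165,-36,-9,0,0,-18],[220,-48,-12,0,0,-24],[275,-60,-15,0,0,-30]]]' >/dev/null
python3 - <<'E'
from h import *
goto([.595,.052,.26],np.radians(99))
E
```

```text
time 2.0 shift [195.1  68.8 -10. ] turn [  0.06   0.06 -20.84]
```

```bash
python3 -m crank '[[[52,18,-3,0,0,-6],[104,36,-5,0,0,-12],[156,55,-8,0,0,-17],[195,69,-10,0,0,-21],[195,69,-10,0,0,-21]]]'
python3 - <<'E'
from h import *
goto([.595,.052,.26],np.radians(99))
im,m,o=tins("wrist")
cv2.imwrite("pics/w1.png",im[:,:,::-1])
E
```

```text
time: 2.62
ee_pos: [0.5955, 0.0544, 0.2595]
tcp_rot: [-0.001, 0.647, 0.762, 0.001]
force: [0.1, -0.9, 0.4]
width: 1.003
grip_force: 0.0
time 2.62 shift [-2.3 -0.9 -0.5] turn [ 0.03 -0.17  0.36]
[260. 174.] xy [0.5958 0.0517] iou 0.95 sat 1 conf 0.9
[259. 276.] xy [ 0.613  -0.0515] iou 0.46 sat 1 conf 0.61
[258. 330.] xy [ 0.6268 -0.141 ] iou 0.24 sat 1 conf 0.56
[121. 260.] xy [ 0.4578 -0.0722] iou 0.17 sat 44 conf 0.55
```

View pics/w1.png

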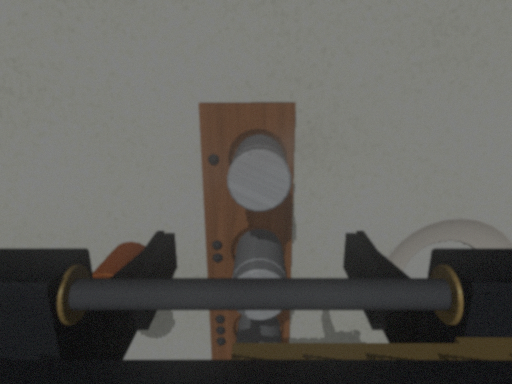

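The wrist view shows tin 1's lid at (259,178), with one tack beside it. Tin 2 is below it, behind the gripper bar. Now descending on tin 1.

```bash
python3 -m crank '[[[-3,0,40,0,0,0.4],[-3,0,90,0,0,0.4],[-3,0,140,0,0,0.4],[-3,0,180,0,0,0.4],[-3,0,190,0,0,0.4]]]' ; python3 -m crank '[[[0,0,0,0,0,0],[0,0,0,0,0,0],[0,0,0,0,0,0],[0,0,0,0,0,0]]]' -1 30;  python3 -m crank '[[[0,0,0,0,0,0],[0,0,0,0,0,0],[0,0,0,0,0,0],[0,0,0,0,0,0]]]'
```

```text
time: 3.35
ee_pos: [0.5931, 0.0442, 0.067]
tcp_rot: [-0.001, 0.653, 0.757, -0.002]
force: [0.6, 0.4, 0.6]
width: 1.001
grip_force: 0.0
time: 3.85
ee_pos: [0.5961, 0.047, 0.0708]
tcp_rot: [0.001, 0.652, 0.758, 0.0]
force: [-1.6, -0.1, 4.4]
width: 0.685
grip_force: 30.0
time: 4.35
ee_pos: [0.5961, 0.047, 0.0708]
tcp_rot: [0.001, 0.652, 0.758, 0.0]
force: [-2.2, -0.8, 5.5]
width: 0.684
grip_force: 30.0
```

```bash
python3 -m crank '[[[0,0,-10,0,0,0],[0,0,-25,0,0,0],[0,0,-40,0,0,0],[0,0,-50,0,0,0],[0,0,-50,0,0,0]]]' ; python3 -m crank '[[[0,0,0,0,0,0],[0,0,0,0,0,0],[0,0,0,0,0,0],[0,0,0,0,0,0]]]';  python3 -c "
from h import *
o=manip.get_obs();print(o['force'],o['torque'],o['ee_pos'],o['joint_efforts'])
im=optics.capture('side');cv2.imwrite('pics/s1.png',cv2.resize(im[80:230,150:350],None,fx=3,fy=3)[:,:,::-1])"
```

```text
time: 4.97
ee_pos: [0.5963, 0.0471, 0.1207]
tcp_rot: [0.001, 0.652, 0.758, 0.001]
force: [-0.0, 0.6, -5.4]
width: 0.684
grip_force: 30.0
time: 5.48
ee_pos: [0.5954, 0.047, 0.1193]
tcp_rot: [-0.0, 0.652, 0.758, -0.0]
force: [0.1, 0.1, -4.8]
width: 0.686
grip_force: 30.0
[ 0.07457482  0.14695977 -4.77149645] [-0.06759981 -0.14293192  0.03449872] [0.59535122 0.04696298 0.11926213] [ 7.05049417e-03 -4.40920651e+01 -7.94537008e+00 -3.07532680e+01
 -9.11672227e-02  2.76668271e-02  7.12475276e-05]
```

View pics/s1.png

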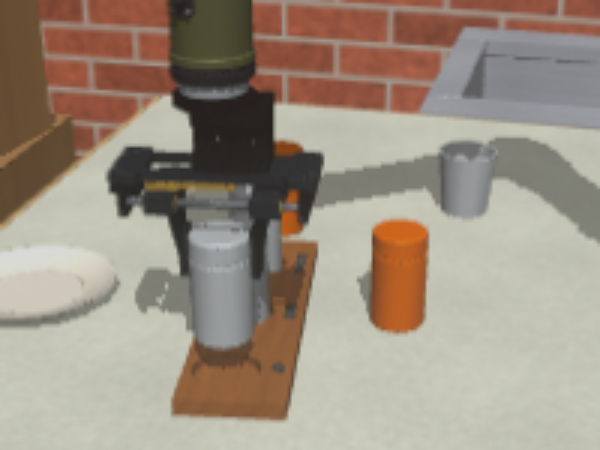

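The side view shows tin 1 held upright and clear of its well. The wrist reads −4.8 N (~0.49 kg), so tin 1 is probably the full one. I'll put it back and heft tins 2 and 3.

```bash
python3 -m crank '[[[0,0,15,0,0,0],[0,0,30,0,0,0],[0,0,42,0,0,0],[0,0,48,0,0,0],[0,0,50,0,0,0]]]' ; python3 -m crank '[[[0,0,0,0,0,0],[0,0,0,0,0,0]]]'; python3 -m crank '[[[0,0,0,0,0,0],[0,0,0,0,0,0],[0,0,0,0,0,0]]]' 1;python3 -m crank '[[[0,0,-50,0,0,0],[0,0,-110,0,0,0],[0,0,-170,0,0,0],[0,0,-190,0,0,0],[0,0,-190,0,0,0]]]'; python3 -m crank '[[[0,0,0,0,0,0],[0,0,0,0,0,0]]]'
python3 - <<'E'
from h import *
im,m,o=tins("wrist")
goto([.617,-.067,.26],np.radians(99))
print(manip.get_obs()["force"])
tins("top")
E
```

```text
time: 6.15
ee_pos: [0.5945, 0.0469, 0.0709]
tcp_rot: [-0.001, 0.652, 0.758, -0.002]
force: [-10.4, -2.1, 15.8]
width: 0.682
grip_force: 30.0
time: 6.4
ee_pos: [0.5945, 0.0469, 0.0709]
tcp_rot: [-0.0, 0.652, 0.758, -0.001]
force: [-6.7, -2.2, 7.0]
width: 0.687
grip_force: 30.0
time: 6.78
ee_pos: [0.5963, 0.0471, 0.07]
tcp_rot: [0.001, 0.652, 0.758, 0.001]
force: [-0.2, 0.1, 0.1]
width: 0.938
grip_force: 0.0
time: 7.4
ee_pos: [0.5963, 0.0472, 0.2607]
tcp_rot: [0.001, 0.652, 0.758, 0.001]
force: [0.1, -0.5, -0.6]
width: 0.999
grip_force: 0.0
time: 7.65
ee_pos: [0.5945, 0.0467, 0.2573]
tcp_rot: [-0.001, 0.652, 0.758, -0.001]
force: [-0.1, -0.8, -0.6]
width: 1.003
grip_force: 0.0
[260. 167.] xy [0.594  0.0522] iou 0.95 sat 1 conf 0.97
[263. 327.] xy [ 0.6275 -0.1444] iou 0.28 sat 1 conf 0.86
[121. 258.] xy [ 0.4571 -0.0751] iou 0.19 sat 45 conf 0.84
[263. 268.] xy [ 0.6125 -0.0482] iou 0.53 sat 1 conf 0.6
time 7.75 shift [-115.8    4.9   -2.1] turn [-0.14 -0.03 -0.42]
[ 0.36208589  0.09738001 -0.14792309]
[360. 152.] xy [ 0.6412 -0.3244] iou 0.8 sat 90 conf 0.97
[287. 162.] xy [ 0.6193 -0.0728] iou 0.69 sat 4 conf 0.81
[319. 155.] xy [ 0.6335 -0.1838] iou 0.87 sat 3 conf 0.64
[300. 211.] xy [ 0.4522 -0.12  ] iou 0.71 sat 99 conf 0.59
```

```bash
python3 -m crank '[[[-35,1,0,0,0,0],[-75,2,0,0,0,0],[-108,3,0,0,0,0],[-112,4,0,0,0,0],[-112,4,0,0,0,0]]]' ; python3 -m crank '[[[0,0,0,0,0,0]]]' >/dev/null
python3 - <<'E'
from h import *
im,m,o=tins("wrist")
goto([*min((p for p,i,s in o if i>.85),key=lambda p:abs(p[1]+.067)),.07],np.radians(99))
E
```

```text
time: 8.48
ee_pos: [0.6161, -0.0623, 0.2593]
tcp_rot: [-0.001, 0.652, 0.758, 0.0]
force: [-0.9, 0.8, -1.1]
width: 1.0
grip_force: 0.0
[253.  42.] xy [0.5939 0.0527] iou 0.96 sat 3 conf 0.88
[250. 341.] xy [ 0.634  -0.2646] iou 0.19 sat 31 conf 0.86
[ 98. 196.] xy [ 0.4538 -0.1132] iou 0.91 sat 59 conf 0.79
[256. 175.] xy [ 0.6155 -0.0668] iou 0.96 sat 1 conf 0.77
time 8.7 shift [ -5.2  -1.4 189.7] turn [ 0.01 -0.01 -0.28]
```

```bash
python3 -m crank '[[[-5,-1,40,0,0,-0.5],[-5,-1,90,0,0,-0.5],[-5,-1,140,0,0,-0.5],[-5,-1,180,0,0,-0.5],[-5,-1,190,0,0,-0.5]]]' ; python3 -m crank '[[[0,0,0,0,0,0],[0,0,0,0,0,0],[0,0,0,0,0,0],[0,0,0,0,0,0],[0,0,0,0,0,0]]]' -1 25; python3 -m crank '[[[0,0,-10,0,0,0],[0,0,-25,0,0,0],[0,0,-40,0,0,0],[0,0,-50,0,0,0],[0,0,-50,0,0,0]]]' ; python3 -m crank '[[[0,0,0,0,0,0],[0,0,0,0,0,0],[0,0,0,0,0,0],[0,0,0,0,0,0]]]'
```

```text
time: 9.32
ee_pos: [0.6138, -0.0674, 0.0669]
tcp_rot: [-0.002, 0.648, 0.761, -0.001]
force: [0.3, 0.8, 1.0]
width: 0.996
grip_force: 0.0
time: 9.95
ee_pos: [0.6164, -0.0685, 0.0708]
tcp_rot: [0.001, 0.649, 0.761, 0.0]
force: [-2.3, -0.9, 5.8]
width: 0.685
grip_force: 24.9
time: 10.58
ee_pos: [0.6167, -0.0683, 0.1208]
tcp_rot: [0.001, 0.649, 0.761, 0.0]
force: [0.1, 0.9, -1.6]
width: 0.686
grip_force: 24.9
time: 11.08
ee_pos: [0.6158, -0.0682, 0.1193]
tcp_rot: [-0.0, 0.649, 0.761, -0.0]
force: [-0.0, -0.6, -1.6]
width: 0.687
grip_force: 24.9
```

Tin 2 reads −1.6 N, so it is light. Put it back and go to tin 3.

```bash
python3 -m crank '[[[0,0,15,0,0,0],[0,0,30,0,0,0],[0,0,42,0,0,0],[0,0,48,0,0,0],[0,0,50,0,0,0]]]' >/dev/null; python3 -m crank '[[[0,0,0,0,0,0],[0,0,0,0,0,0]]]'; python3 -m crank '[[[0,0,0,0,0,0],[0,0,0,0,0,0],[0,0,0,0,0,0]]]' 1;python3 -m crank '[[[0,0,-50,0,0,0],[0,0,-110,0,0,0],[0,0,-170,0,0,0],[0,0,-190,0,0,0],[0,0,-190,0,0,0]]]'; python3 -m crank '[[[-35,0,0,0,0,0],[-75,0,0,0,0,0],[-108,0,0,0,0,0],[-116,0,0,0,0,0],[-116,0,0,0,0,0]]]' ; python3 -m crank '[[[0,0,0,0,0,0]]]' >/dev/null
python3 - <<'E'
from h import *
im,m,o=tins("wrist")
goto([*min((p for p,i,s in o if i>.85),key=lambda p:abs(p[1]+.187)),.07],np.radians(99.7))
cv2.imwrite("pics/w3.png",im[:,:,::-1])
E
```

```text
time: 11.95
ee_pos: [0.6151, -0.0683, 0.0704]
tcp_rot: [-0.001, 0.649, 0.761, -0.001]
force: [-4.6, 0.6, 5.3]
width: 0.685
grip_force: 25.0
time: 12.32
ee_pos: [0.6163, -0.0683, 0.0696]
tcp_rot: [0.0, 0.649, 0.761, 0.0]
force: [0.2, -0.6, -0.5]
width: 0.938
grip_force: 0.0
time: 12.95
ee_pos: [0.6167, -0.0682, 0.2606]
tcp_rot: [0.001, 0.649, 0.761, 0.001]
force: [0.5, -0.0, -0.2]
width: 1.0
grip_force: 0.0
time: 13.58
ee_pos: [0.6336, -0.182, 0.2577]
tcp_rot: [-0.002, 0.649, 0.761, -0.0]
force: [-0.3, 1.1, 0.9]
width: 0.998
grip_force: 0.0
[246. 287.] xy [ 0.6432 -0.3176] iou 0.53 sat 53 conf 0.95
[257. 176.] xy [ 0.6339 -0.1848] iou 0.97 sat 1 conf 0.89
[258.  42.] xy [ 0.615  -0.0659] iou 0.94 sat 3 conf 0.88
[82. 70.] xy [ 0.4539 -0.1146] iou 0.93 sat 62 conf 0.73
time 13.8 shift [ -4.   -1.1 189.7] turn [ 0.01 -0.02 -0.46]
```

View pics/w3.png

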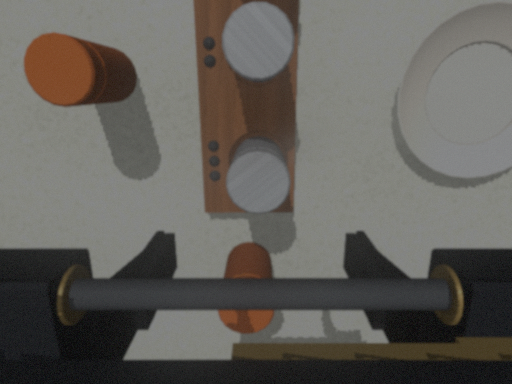

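Tin 2 is back in its well at (258,40). Tin 3 is at (257,178) behind three tacks, and the orange tin at (248,290) is clear of the fingers' path.

```bash
python3 -m crank '[[[-4,-1,40,0,0,-0.3],[-4,-1,90,0,0,-0.3],[-4,-1,140,0,0,-0.3],[-4,-1,180,0,0,-0.3],[-4,-1,190,0,0,-0.3]]]' >/dev/null; python3 -m crank '[[[0,0,0,0,0,0],[0,0,0,0,0,0],[0,0,0,0,0,0],[0,0,0,0,0,0],[0,0,0,0,0,0]]]' -1 25; python3 -m crank '[[[0,0,-10,0,0,0],[0,0,-25,0,0,0],[0,0,-40,0,0,0],[0,0,-50,0,0,0],[0,0,-50,0,0,0]]]' ; python3 -m crank '[[[0,0,0,0,0,0],[0,0,0,0,0,0],[0,0,0,0,0,0],[0,0,0,0,0,0]]]'
```

```text
time: 15.05
ee_pos: [0.6345, -0.1872, 0.0709]
tcp_rot: [0.001, 0.647, 0.762, 0.0]
force: [-1.5, 0.9, 5.2]
width: 0.684
grip_force: 24.9
time: 15.68
ee_pos: [0.6346, -0.187, 0.1209]
tcp_rot: [0.001, 0.647, 0.763, 0.0]
force: [-0.4, 0.9, -1.4]
width: 0.685
grip_force: 24.9
time: 16.18
ee_pos: [0.6337, -0.1869, 0.1193]
tcp_rot: [-0.0, 0.647, 0.763, -0.0]
force: [-0.2, 0.2, -0.9]
width: 0.685
grip_force: 24.9
```

Tin 3 is light too, so tin 1 is the full one. Return tin 3 and go back to tin 1.

```bash
python3 -m crank '[[[0,0,15,0,0,0],[0,0,30,0,0,0],[0,0,42,0,0,0],[0,0,48,0,0,0],[0,0,50,0,0,0]]]' >/dev/null; python3 -m crank '[[[0,0,0,0,0,0],[0,0,0,0,0,0]]]'; python3 -m crank '[[[0,0,0,0,0,0],[0,0,0,0,0,0],[0,0,0,0,0,0]]]' 1;python3 -m crank '[[[0,0,-50,0,0,0],[0,0,-110,0,0,0],[0,0,-170,0,0,0],[0,0,-190,0,0,0],[0,0,-190,0,0,0]]]'; python3 -m crank '[[[45,0,0,0,0,0],[95,0,0,0,0,0],[145,0,0,0,0,0],[195,0,0,0,0,0],[230,-2,0,0,0,0]]]' ; python3 -m crank '[[[10,0,0,0,0,0],[10,0,0,0,0,0],[10,0,0,0,0,0]]]'
python3 - <<'E'
from h import *
im,m,o=tins("wrist")
goto([*min((p for p,i,s in o if i>.85),key=lambda p:abs(p[1]-.052)),.07],np.radians(99.7))
tins("top")
E
```

```text
time: 17.05
ee_pos: [0.6329, -0.1869, 0.0708]
tcp_rot: [-0.001, 0.647, 0.763, -0.001]
force: [-5.9, 1.6, 7.7]
width: 0.689
grip_force: 25.0
time: 17.42
ee_pos: [0.6341, -0.1869, 0.0695]
tcp_rot: [0.0, 0.647, 0.763, 0.0]
force: [-0.0, -1.0, -0.5]
width: 0.939
grip_force: 0.0
time: 18.05
ee_pos: [0.6347, -0.1869, 0.2607]
tcp_rot: [0.001, 0.647, 0.763, 0.0]
force: [0.5, 0.2, -0.5]
width: 0.997
grip_force: 0.0
time: 18.68
ee_pos: [0.5925, 0.0423, 0.2566]
tcp_rot: [-0.002, 0.646, 0.763, -0.001]
force: [0.3, -0.3, 0.4]
width: 1.002
grip_force: 0.0
time: 19.05
ee_pos: [0.5931, 0.0469, 0.2586]
tcp_rot: [-0.0, 0.648, 0.762, -0.001]
force: [0.5, 0.2, -1.2]
width: 1.002
grip_force: 0.0
[263. 166.] xy [0.594  0.0523] iou 0.96 sat 1 conf 0.98
[121. 258.] xy [ 0.4568 -0.0765] iou 0.2 sat 46 conf 0.81
[262. 269.] xy [ 0.6113 -0.0477] iou 0.57 sat 1 conf 0.73
[262. 327.] xy [ 0.626  -0.1447] iou 0.29 sat 0 conf 0.7
time 19.15 shift [  4.9   1.7 189. ] turn [-0.04  0.02 -0.5 ]
[359. 152.] xy [ 0.6428 -0.3229] iou 0.87 sat 89 conf 0.96
[286. 162.] xy [ 0.6179 -0.07  ] iou 0.71 sat 4 conf 0.66
[302. 211.] xy [ 0.4516 -0.1194] iou 0.69 sat 102 conf 0.65
```

```bash
python3 -m crank '[[[5,2,40,0,0,0],[5,2,90,0,0,0],[5,2,140,0,0,0],[5,2,180,0,0,0],[5,2,190,0,0,0]]]' >/dev/null; python3 -m crank '[[[0,0,0,0,0,0],[0,0,0,0,0,0],[0,0,0,0,0,0],[0,0,0,0,0,0],[0,0,0,0,0,0]]]' -1 30; python3 -m crank '[[[0,0,-15,0,0,0],[0,0,-45,0,0,0],[0,0,-80,0,0,0],[0,0,-115,0,0,0],[0,0,-130,0,0,0]]]' ; python3 -m crank '[[[0,0,0,0,0,0],[0,0,0,0,0,0],[0,0,0,0,0,0],[0,0,0,0,0,0]]]'; python3 -m crank '[[[0,0,0,0,0,0],[0,0,0,0,0,0],[0,0,0,0,0,0],[0,0,0,0,0,0]]]'
python3 -c "
from h import *
a=optics.capture('side')[80:230,150:350];b=optics.capture('top')[120:240,190:350]
cv2.imwrite('pics/f.png',np.vstack([cv2.resize(a,(400,300)),cv2.resize(b,(400,300))])[:,:,::-1])"
```

```text
time: 20.5
ee_pos: [0.5937, 0.0546, 0.0707]
tcp_rot: [0.0, 0.647, 0.763, -0.001]
force: [-3.7, -0.1, 6.5]
width: 0.684
grip_force: 29.9
time: 21.12
ee_pos: [0.5949, 0.0552, 0.2019]
tcp_rot: [0.001, 0.647, 0.763, 0.001]
force: [-0.7, 0.1, -4.3]
width: 0.686
grip_force: 29.9
time: 21.62
ee_pos: [0.5935, 0.0548, 0.1985]
tcp_rot: [-0.001, 0.647, 0.763, -0.0]
force: [0.6, 0.7, -4.6]
width: 0.678
grip_force: 29.9
time: 22.12
ee_pos: [0.5939, 0.0548, 0.1995]
tcp_rot: [0.0, 0.647, 0.763, -0.0]
force: [0.1, 0.2, -4.9]
width: 0.685
grip_force: 29.9
```

View pics/f.png

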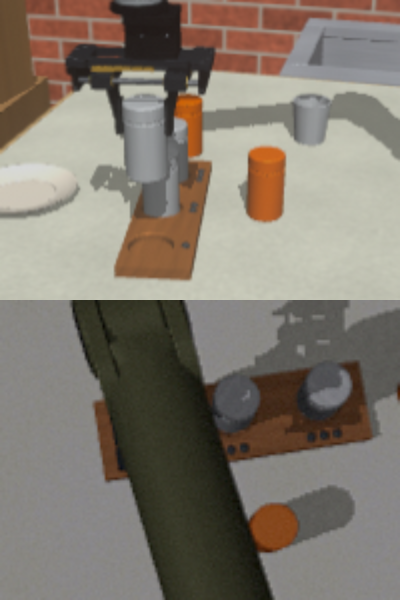

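The side view shows tin 1 held upright high above its empty well, and the top view shows tins 2 and 3 standing in theirs. Handing in.

```bash
python3 -c "
from cell import manip
print(manip.finish_job())"
```

```text
the job is handed in; nothing more can be done
None
```

I handed the job in with tin 1, the full one (about 0.5 kg by the wrist force), gripped upright about 13 cm above its well and the two light tins back in theirs; no verdict was returned.

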